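# Press a connector onto a circuit board with one turn of the flywheel

### The arm

A 7-joint arm with a two-finger parallel gripper is mounted at the origin on the work surface. World frame = base frame: x ahead of the robot, y to its left, z up, the work surface at z = 0. Lengths are in m, angles in rad, forces in N, time in s.
With the tool pointing down it reaches from about 0.425 to 0.875 m from the base axis. Payload 4.7 kg.
Tool frame: the origin (TCP) lies midway between the tips of the shut fingers; the grasp point (between the pads) lies 19 mm behind it; z points along the fingers, y is the line along which they close (so a half turn about z gives the same grasp; the last joint's range is limited). The gripper opens to 87 mm and grips with 3 to 60 N. Pads are 19 mm wide; open, the fingers measure 117 mm over their backs; the gripper's body (75 mm by 190 mm) begins 51 mm behind the grasp point.
Start: joints at [1.124, 0.321, -0.07, 1.45, 0.023, 1.371, -0.057], TCP at [0.289, -0.582, 0.223] pointing down, gripper open.
Joint ranges: [-2.86, 2.86], [-0.3, 2.09], [-1.38, 1.24], [0.06, 2.45], [-1.56, 4.7], [0.09, 2.05], [-2.69, 2.69]. Speed limits (rad/s): [2.57, 2.57, 3.14, 3.14, 3.14, 3.14, 3.14].

### API

Orientations are given as a rotation vector (axis times angle).
In Python, from bench import ctrl gives the robot as it stands. The module is installed in compiled form; this text tells all that it offers.
- The arm moves only by the shell command python3 -m handwheel 'ROWS' [FORCE]. ROWS is JSON, a list of rows, each a list of 7 numbers: the finger opening in m, from 0 to 0.087, then the shift along the tool's x, y, z in m, then the turn, a rotation vector about the tool's x, y, z in degrees. A call has 1 to 12 rows; each row shifts and turns the commanded pose from where the row before left it, along the tool's axes as they then stand; what a row does not reach is not made up. A row lasts 1/8 s, in which the tool goes at most 62.5 mm and 10.7 degrees, less where a joint would pass 70% of its speed; a pose out of reach is approached as far as the arm can. A call is refused whole if a number of a shift passes 0.0625 or a number of a turn 10.7, either way. A call with a gripper value outside its range is refused whole. The fingers move at their own pace and stop on an object; FORCE is the grip in N (left out, the last holds). Time passes only in rows, so rows that do not move let the fingers close. It gives the time, the measured TCP pose, the force, the opening and the grip force at its end, in the units of the state.
- ctrl.get_state(): the state, without advancing time (a new reading comes with each control period).
- ctrl.get_image(name): name is "scene" or "top"; returns (picture, depth): 420x560x3 uint8, blue, green, red; 420x560 float32, m along the optical axis (not along the pixel's ray), 0 where there is no reading.
- ctrl.camera_info(name): a dict with "intrinsics" (3x3 intrinsics, pixels), "D" ([k1, k2, p1, p2, k3] as OpenCV has them; the pictures are not rectified), "R" (3x3) and "t" (3): a world point X has camera coordinates R X + t. Camera axes: x right, y down, z forward; pixel columns grow to the right and rows downward; lengths in m; the calibration is good to about 2 mm. A picture is of the moment at which its call begins. camera_info takes no time and is no camera call.
- ctrl.close_job(): hands the job in; it is judged then, once.
The state is a dict: "time": time; "joint_positions": joint angles; "qd": joint speeds; "joint_torque": joint torques, N m; "position": TCP position; "tool_rot": TCP orientation; "ft_force": force on the tool from outside, world axes, zero at the start; "torque": the same for the moment, N m; "grip_width": opening from 0.0 (shut) to 1.0 (fully open); "grip_force": force on a finger pad.
Only numpy, scipy, OpenCV 4.12 (cv2) and the standard library are available. Lean on these libraries where they do the work, as an engineer would, in place of code of your own. Each camera call takes 0.05 s, during which the arm holds its last target. There are 200 camera calls.

### The job

Slide the carrier with the circuit board fully home in the press, then turn the flywheel by its handle clockwise (seen from above) through exactly one revolution, so that the ram goes out once, presses the white connector onto the board's edge and comes back, and the flywheel's red mark is at the red pointer again. The press only stands on its rubber feet, so go gently, feeling for the carrier's stop and the handle's true circle: do not shove the press out of its place, and do not run past the mark. Let go of everything at the end, and leave the tin of copper wool, the flux tin and the cardboard tube alone.

Things in the scene. Friction and masses are not known exactly. Their poses are not given: they have to be found in the camera images.
- press: the green bench press with grey base plate (250 x 310, 16 thick; same axes as tab), standing unfixed on rubber feet: pushed or pulled sideways with more than about 13 N along either of its axes it slides out of place. Origin: a point near the middle of its underside, not the flywheel's axle
- handle: black round upright crank handle on the flywheel of the green press: diameter 20, height 46, spins freely on its own pin (its yaw means nothing). Origin: centre of its underside, 7 above the flywheel's top. Clamped at a radius from the axle that differs each time (48 to 70) and is not reported. At wheel 0 it lies straight out from the axle along the -x axis of tab
- wheel (a joint): turn of the flywheel (steel disc, diameter 172, upright axle, flat top 108 above the table, hub 8 higher) in rad: 0 at the start, its red mark at the fixed red pointer; grows clockwise seen from above; 6.283 after one revolution. Dry friction about 0.12 N m, up to twice that while the ram presses, a third of a turn in; stays where it is left
- tab (a point): orange upright tab on the carrier's outer end, 44 wide (its x), 12 thick (its y), 55 tall; this point: centre of its underside, 28.5 above the table. The carrier slides home (inwards) along this point's +y. Its axes are those of the whole press; the flywheel lies inward and to its +x side, and with the carrier home its rim is 60 from the tab
- carrier (a joint): slide of the aluminium carrier in m: 0 fully out, 0.070 fully home against its hard stop; about 3 N of friction; stays where it is left
- connector (a joint): how far the white edge connector (14 x 30 x 16, on the carrier beside the green board) has been pushed onto the board, in m: 0 at the start, about 0.010 fully on. The ram pushes it there when the carrier is home; it stays
- wool_tin: open aluminium tin with copper wool, diameter 54, height 41; bystander; origin: centre of its underside
- flux_tin: small round brass tin with yellow lid, diameter 50, height 25; bystander; origin: centre of its underside
- tube: cardboard tube standing upright, diameter 66, height 90; bystander; origin: centre of its underside

How it is judged:
By the outcome, as a careful person would: the job done as asked, in the order asked, and still so for the second after the job is handed in, with the robot touching nothing.
It also fails if it takes over 72 s, if anything falls off the work surface, if the arm or the gripper's body presses on something with over 40 N, if the wrist force passes 120 N, or if a joint passes its speed limit or range.

## Working session

There is one attempt and no reset: what is moved stays moved. The work goes in short steps, Python scripts to look and compute and a shell command to move; the robot and the scene stay as the last step left them, time stands still between calls to the robot, and variables do not carry over. Pictures are saved under pics/ and viewed, at most 10 in all, crops included, and the job is handed in when it is done.

```bash
mkdir -p pics; cat > h.py <<'E'
import numpy as np, cv2
from scipy.spatial.transform import Rotation as Rn
from bench import ctrl
def grab(n):
    im,d=ctrl.get_image(n); return im,d,ctrl.camera_info(n)
def ray(ci,uv):
    p=cv2.undistortPoints(np.array(uv,float).reshape(-1,1,2),np.array(ci["intrinsics"]),np.array(ci["D"]))[:,0]
    R=np.array(ci["R"]);t=np.array(ci["t"]);d=np.c_[p,np.ones(len(p))]@R
    return -R.T@t,d
def onz(ci,uv,z):
    c,d=ray(ci,uv); return c+d*((z-c[2])/d[:,2])[:,None]
def cloud(ci,d):
    h,w=d.shape; u,v=np.meshgrid(np.arange(w),np.arange(h))
    c,r=ray(ci,np.c_[u.ravel(),v.ravel()]); return (c+r*d.ravel()[:,None]).reshape(h,w,3)
E
python3 - <<'E'
from h import *
for n in("scene","top"):
    im,d,ci=grab(n); cv2.imwrite(f"pics/{n}0.png",im); np.savez(f"{n}0.npz",im=im,d=d)
    print(n,-np.array(ci["R"]).T@ci["t"],np.array(ci["intrinsics"])[0,0])
s=ctrl.get_state();print({k:np.round(v,3) for k,v in s.items()})
E
```

```text
scene [ 0.79297442 -0.49465444  0.69718332] 386.22941153199184
top [ 0.46120631 -0.14071701  1.0216626 ] 412.9034448654855
{'time': np.float64(0.1), 'joint_positions': array([ 1.124,  0.322, -0.07 ,  1.452,  0.023,  1.371, -0.057]), 'qd': array([ 0.001, -0.001,  0.001, -0.002, -0.001, -0.   ,  0.   ]), 'joint_torque': array([-1.0000e-03, -4.9257e+01, -4.0600e-01, -3.1340e+01, -6.4000e-02,
        3.9000e-02,  0.0000e+00]), 'position': array([ 0.289, -0.582,  0.222]), 'tool_rot': array([-3.057e+00, -7.170e-01,  1.000e-03]), 'ft_force': array([ 0.301,  0.506, -0.153]), 'torque': array([-0.008,  0.008, -0.021]), 'grip_force': np.float64(0.0), 'grip_width': np.float64(0.997)}
```

View pics/scene0.png

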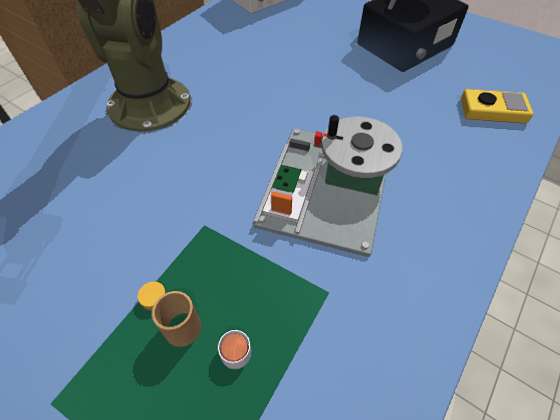

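View pics/top0.png

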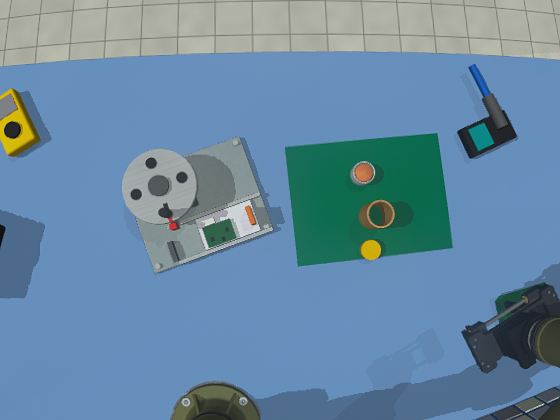

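The top view shows the press with the tab at about (251,215), the flywheel at (158,185), the handle at (166,211), and the red pointer at (173,225). The bystanders stand on the green mat to the right. The scene view agrees. Next I measure.

```bash
cat > meas.py <<'E'
from h import *
def run(names=("top","scene"),src=None):
    for n in names:
        if src: z=np.load(f"{n}{src}.npz"); im,d=z["im"],z["d"]; ci=ctrl.camera_info(n)
        else: im,d,ci=grab(n)
        P=cloud(ci,d); hsv=cv2.cvtColor(im,cv2.COLOR_BGR2HSV)
        Z=P[...,2]; ok=d>0
        near=ok&(np.hypot(P[...,0]-.58,P[...,1]-.07)<.3)
        # wheel
        w=near&(abs(Z-.108)<.005); q=P[w][:,:2].astype(np.float32)
        c,r=cv2.minEnclosingCircle(q); print(n,"wheel",np.round(c,4),round(r,4),np.median(Z[w]),w.sum())
        # orange tab
        o=near&cv2.inRange(hsv,(5,150,120),(18,255,255)).astype(bool)
        print(" orange n",o.sum(),"z pct",np.round(np.percentile(Z[o],[5,50,95]),3))
        t=o&(Z>.075); q=P[t]
        if len(q)>4:
            b=cv2.minAreaRect((q[:,:2]*1000).astype(np.float32)); print(" tab top",q.mean(0).round(4),b)
        hh=near&(Z>.135)&(Z<.18); q=P[hh]; 
        if len(q): 
            t=q[q[:,2]>q[:,2].max()-.008]; print(" handle",len(q),"top",t.mean(0).round(4),len(t),t.min(0).round(3),t.max(0).round(3))
        for nm,lo,hi in(("redlo",(0,150,100),(4,255,255)),("redhi",(174,150,100),(180,255,255))):
            m=near&cv2.inRange(hsv,lo,hi).astype(bool)
            if m.sum(): print(" ",nm,m.sum(),P[m].mean(0).round(4),np.argwhere(m).mean(0).round(1))
        # base plate
        g=near&(abs(Z-.02)<.008)
        b=cv2.minAreaRect((P[g][:,:2]*1000).astype(np.float32)); print(" plate",b,np.median(Z[g]))
if __name__=="__main__": run(src="0")
E
python3 meas.py
```

```text
top wheel [0.5797 0.0968] 0.0946 0.10780983918524079 4035
 orange n 80 z pct [0.08  0.083 0.085]
 tab top [ 0.5186 -0.102   0.0831] ((518.6594848632812, -101.83512878417969), (40.95008850097656, 10.097070693969727), 17.1578311920166)
 handle 95 top [0.5245 0.0786 0.1605] 71 [0.516 0.07  0.157] [0.533 0.089 0.164]
  redlo 46 [0.5002 0.071  0.1081] [224.3 171.9]
  redhi 6 [0.5001 0.0676 0.1085] [224.3 173.3]
 plate ((552.63330078125, 30.594451904296875), (249.1421661376953, 310.57000732421875), 18.980066299438477) 0.016302440429049603
scene wheel [0.5824 0.0935] 0.0946 0.10712802031462343 3241
 orange n 334 z pct [0.038 0.067 0.083]
 tab top [ 0.5213 -0.1053  0.0814] ((520.68603515625, -104.25599670410156), (42.14364242553711, 13.146692276000977), 20.654848098754883)
 handle 128 top [0.5266 0.0748 0.1582] 67 [0.517 0.066 0.154] [0.535 0.087 0.162]
  redlo 80 [0.5015 0.0648 0.0997] [137.6 318.4]
  redhi 2 [0.4994 0.0714 0.1072] [133.  319.5]
 plate ((554.325439453125, 28.485931396484375), (249.1262969970703, 310.5064697265625), 18.74111557006836) 0.015667179101225726
```

```bash
python3 - <<'E'
from h import *
from scipy.optimize import least_squares
a=np.radians(18.86);ex=np.array([np.cos(a),np.sin(a)]);ey=np.array([-ex[1],ex[0]])
C=[]
for n in("top","scene"):
    z=np.load(f"{n}0.npz");ci=ctrl.camera_info(n);P=cloud(ci,z["d"])
    m=((abs(P[...,2]-.108)<.006)&(np.hypot(P[...,0]-.58,P[...,1]-.095)<.12)).astype(np.uint8)
    m=cv2.morphologyEx(cv2.morphologyEx(m,cv2.MORPH_CLOSE,np.ones((25,25))),cv2.MORPH_OPEN,cv2.getStructuringElement(2,(21,21)))
    c=max(cv2.findContours(m,0,1)[0],key=cv2.contourArea)[:,0]
    q=onz(ci,c,.108)[:,:2]
    f=least_squares(lambda p:np.hypot(*(q-p[:2]).T)-p[2],[.58,.095,.086],loss="soft_l1",f_scale=.002)
    print(n,f.x.round(4)); C.append(f.x[:2])
c=np.mean(C,0);h=np.array([.5256,.0767]);t=np.array([.52,-.1036])
for n,p in(("handle",h),("tab",t)): print(n,(p-c)@ex,(p-c)@ey)
E
```

```text
top [0.5871 0.0999 0.0842]
scene [0.5908 0.0946 0.0847]
handle -0.06663148063977468 0.0010261400705149084
tab -0.13021403326363679 -0.1677835427140748
```

```bash
python3 -m handwheel '[[0,0,0,0,0,0,7.5],[0,0,0,0,0,0,0],[0,0.02,-0.018,0,0,0,0],[0,0.0365,-0.0337,0,0,0,0],[0,0.0365,-0.0337,0,0,0,0],[0,0.0365,-0.0337,0,0,0,0],[0,0.0365,-0.0337,0,0,0,0],[0,0.0365,-0.0337,0,0,0,0],[0,0.0365,-0.0337,0,0,0,0],[0,0.0365,-0.0337,0,0,0,0],[0,0.0365,-0.0337,0,0,0,0],[0,0.0365,-0.0337,0,0,0,0]]' 10
cat > st.py <<'E'
from h import *
s=ctrl.get_state();p=s["position"];a=np.radians(18.86);ex=np.array([np.cos(a),np.sin(a)]);ey=np.array([-ex[1],ex[0]])
c=np.array([.589,.0973]);t=np.array([.52,-.1036])
M=Rn.from_rotvec(s["tool_rot"]).as_matrix();f=s["ft_force"][:2]
print("t",s["time"],"p",p.round(4),"toolx deg",np.degrees(np.arctan2(M[1,0],M[0,0])).round(2),"tilt",M[:,2].round(3))
print("rel axle",((p[:2]-c)@ex).round(4),((p[:2]-c)@ey).round(4),"rel tab0",((p[:2]-t)@ex).round(4),((p[:2]-t)@ey).round(4),"F press",(f@ex).round(2),(f@ey).round(2),s["ft_force"][2].round(2),"grip",s["grip_width"].round(3),s["grip_force"].round(2))
E
python3 st.py
```

```text
time: 1.6
position: [0.5151, -0.1639, 0.2226]
tool_rot: [3.098, 0.52, 0.0]
ft_force: [1.1, -0.7, 0.6]
grip_width: 0.007
grip_force: 0.0
t 1.6 p [ 0.5151 -0.1639  0.2226] toolx deg 19.05 tilt [ 0. -0. -1.]Traceback (most recent call last):
  File "st.py", line 6, in <module>
    print("rel axle",((p[:2]-c)@ex).round(4),((p[:2]-c)@ey).round(4),"rel tab0",((p[:2]-t)@ex).round(4),((p[:2]-t)@ey).round(4),"F press",(f@ex).round(2),(f@ey).round(2),s["ft_force"][2].round(2),"grip",s["grip_width"].round(3),s["grip_force"].round(2))
                                                                                                                                                                                                           ^^^^^^^^^^^^^^^^^^^^^
AttributeError: 'float' object has no attribute 'round'
```

```bash
sed -i 's/\["ft_force"\]\[2\].round(2)/["ft_force"][2]/; s/s\["grip_width"\].round(3),s\["grip_force"\].round(2)/s["grip_width"],s["grip_force"]/' st.py
python3 st.py; python3 -m handwheel '[[0,0,0,0,0,0,0],[0,0,0,0.04,0,0,0],[0,0,0,0.04,0,0,0],[0,0,0,0.04,0,0,0],[0,0,0,0.02,0,0,0],[0,0,0,0,0,0,0],[0,0,0,0,0,0,0]]'; python3 st.py
```

```text
t 1.6 p [ 0.5151 -0.1639  0.2226] toolx deg 19.05 tilt [ 0. -0. -1.]
rel axle -0.1544 -0.2233 rel tab0 -0.0241 -0.0555 F press 0.78 -1.04 0.5924039241498811 grip 0.0065748529104500564 0.0
time: 2.48
position: [0.5152, -0.1661, 0.0836]
tool_rot: [3.098, 0.516, 0.002]
ft_force: [-0.1, -0.4, 0.4]
grip_width: 0.003
grip_force: 0.0
t 2.475 p [ 0.5152 -0.1661  0.0836] toolx deg 18.91 tilt [ 0.001 -0.001 -1.   ]
rel axle -0.155 -0.2254 rel tab0 -0.0247 -0.0576 F press -0.19 -0.36 0.380673950893363 grip 0.0029069474942743086 0.0
```

```bash
python3 -m handwheel '[[0,0.016,0,0.012,0,0,0],[0,0,0,0.012,0,0,0],[0,0,-0.008,0,0,0,0],[0,0,-0.008,0,0,0,0],[0,0,-0.004,0,0,0,0],[0,0,-0.004,0,0,0,0],[0,0,-0.004,0,0,0,0],[0,0,0,0,0,0,0]]'; python3 st.py
python3 - <<'E'
from h import *
im,_,_=grab("scene"); cv2.imwrite("pics/s1.png",cv2.resize(im[100:270,220:420],None,fx=3,fy=3))
E
```

```text
time: 3.48
position: [0.5207, -0.1334, 0.0586]
tool_rot: [3.099, 0.517, 0.0]
ft_force: [-0.4, -0.2, -0.3]
grip_width: 0.005
grip_force: 0.0
t 3.475 p [ 0.5207 -0.1334  0.0586] toolx deg 18.93 tilt [ 0. -0. -1.]
rel axle -0.1392 -0.1962 rel tab0 -0.009 -0.0284 F press -0.4 -0.08 -0.30738801242244596 grip 0.004887553776009152 0.0
```

View pics/s1.png

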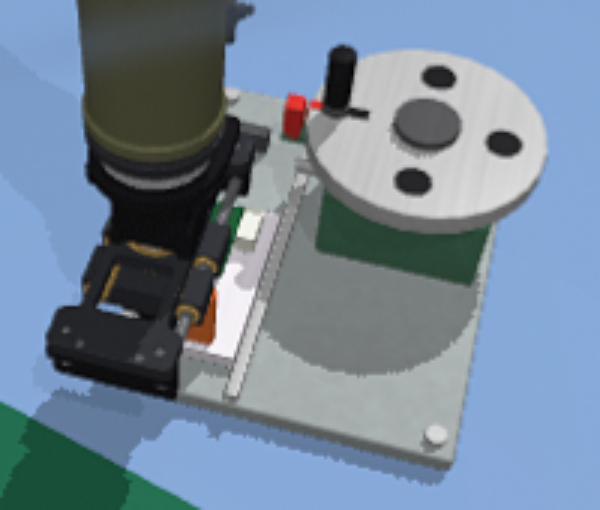

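The crop shows the gripper in front of the orange tab at about (205,315), well clear of the handle at (340,80). I'll push gently.

```bash
python3 -m handwheel '[[0,0,-0.004,0,0,0,0],[0,0,-0.004,0,0,0,0],[0,0,-0.004,0,0,0,0],[0,0,-0.004,0,0,0,0],[0,0,-0.004,0,0,0,0],[0,0,-0.004,0,0,0,0]]'; python3 st.py
python3 -m handwheel '[[0,0,-0.004,0,0,0,0],[0,0,-0.004,0,0,0,0],[0,0,-0.004,0,0,0,0],[0,0,-0.004,0,0,0,0]]'; python3 st.py;
```

```text
time: 4.28
position: [0.5131, -0.1114, 0.0586]
tool_rot: [3.098, 0.515, 0.001]
ft_force: [1.1, -2.6, -1.8]
grip_width: 0.003
grip_force: 1.4
t 4.275 p [ 0.5131 -0.1114  0.0586] toolx deg 18.87 tilt [ 0.001 -0.001 -1.   ]
rel axle -0.1393 -0.173 rel tab0 -0.009 -0.0052 F press 0.17 -2.78 -1.7797889937251328 grip 0.003020114693146716 1.3950588810257614
time: 4.78
position: [0.5077, -0.0956, 0.0586]
tool_rot: [3.099, 0.516, 0.0]
ft_force: [1.4, -2.9, -0.9]
grip_width: 0.004
grip_force: 1.4
t 4.775 p [ 0.5077 -0.0956  0.0586] toolx deg 18.91 tilt [ 0. -0. -1.]
rel axle -0.1393 -0.1563 rel tab0 -0.009 0.0115 F press 0.39 -3.22 -0.8754046659518177 grip 0.004264500209181732 1.4266048301942647
```

```bash
python3 -m handwheel '[[0,0,-0.004,0,0,0,0],[0,0,-0.004,0,0,0,0],[0,0,-0.004,0,0,0,0],[0,0,-0.004,0,0,0,0],[0,0,-0.003,0,0,0,0],[0,0,-0.003,0,0,0,0]]'; python3 st.py
python3 - <<'E'
from meas import *
run(("scene",))
E
```

```text
time: 5.52
position: [0.5007, -0.0749, 0.0586]
tool_rot: [3.099, 0.516, 0.0]
ft_force: [2.3, -2.5, -0.1]
grip_width: 0.007
grip_force: 1.4
t 5.525 p [ 0.5007 -0.0749  0.0586] toolx deg 18.9 tilt [ 0. -0. -1.]
rel axle -0.1393 -0.1344 rel tab0 -0.009 0.0334 F press 1.34 -3.14 -0.060697206743612564 grip 0.00686389521684062 1.415304250549525
scene wheel [0.5825 0.0936] 0.0946 0.10710713013213558 3246
 orange n 82 z pct [0.034 0.054 0.081]
 tab top [ 0.5244 -0.0546  0.08  ] ((524.203125, -53.32578659057617), (2.8577723503112793, 9.700922012329102), 10.023566246032715)
 handle 2245 top [ 0.5157 -0.1052  0.1744] 146 [ 0.483 -0.175  0.172] [0.564 0.014 0.18 ]
  redlo 81 [0.5015 0.0648 0.0997] [137.6 318.4]
  redhi 2 [0.4996 0.071  0.1076] [133.  319.5]
 plate ((557.492431640625, 27.862380981445312), (248.79489135742188, 310.9594421386719), 17.516382217407227) 0.015494425968205938
```

```bash
python3 -m handwheel '[[0,0,-0.003,0,0,0,0],[0,0,-0.003,0,0,0,0],[0,0,-0.003,0,0,0,0],[0,0,-0.003,0,0,0,0],[0,0,-0.003,0,0,0,0],[0,0,-0.001,0,0,0,0]]'; python3 st.py
for i in 1 2 3; do python3 -m handwheel '[[0,0,-0.001,0,0,0,0],[0,0,-0.001,0,0,0,0]]' >/dev/null; python3 st.py|tail -1; done
```

```text
time: 6.32
position: [0.4954, -0.0596, 0.0586]
tool_rot: [3.099, 0.516, 0.0]
ft_force: [1.9, -2.0, -1.9]
grip_width: 0.003
grip_force: 1.4
t 6.325 p [ 0.4954 -0.0596  0.0586] toolx deg 18.93 tilt [ 0. -0. -1.]
rel axle -0.1392 -0.1182 rel tab0 -0.009 0.0496 F press 1.15 -2.55 -1.8928713093964895 grip 0.0027069156460014583 1.3986348314210773
rel axle -0.1392 -0.1166 rel tab0 -0.009 0.0512 F press 1.34 -1.87 -1.1452129427134508 grip 0.007270042397215505 1.4152648206800222
rel axle -0.1393 -0.1145 rel tab0 -0.009 0.0533 F press 1.52 -3.81 -0.7636989174741995 grip 0.008429220701938342 1.4238725532777607
rel axle -0.1393 -0.1125 rel tab0 -0.009 0.0553 F press 2.5 -3.55 0.1620206254847275 grip 0.0008104714656681166 1.43905762815848
```

```bash
for i in 1 2 3; do python3 -m handwheel '[[0,0,-0.001,0,0,0,0]]' >/dev/null; python3 st.py|tail -1; done
```

```text
rel axle -0.1393 -0.1121 rel tab0 -0.0091 0.0557 F press 3.21 -5.72 -0.14676871708248163 grip 0.006518039173078918 2.623839976731688
rel axle -0.1393 -0.112 rel tab0 -0.009 0.0558 F press 2.23 -8.17 -2.369666118998971 grip 0.004254590453870333 3.5053431428968906
rel axle -0.1393 -0.112 rel tab0 -0.009 0.0558 F press 2.36 -10.49 -3.124764755242043 grip 0.0032725910210507957 4.394189869053662
```

```bash
python3 -m handwheel '[[0,0,0.004,0,0,0,0],[0,0,0.006,0,0,0,0],[0,0,0.006,0,0,0,0],[0,0,0,-0.03,0,0,0],[0,0,0,-0.05,0,0,0],[0,0,0,-0.06,0,0,0],[0.07,0,0,0,0,0,0],[0.07,0.025,-0.04,0,0,0,0],[0.07,0.024,-0.04,0,0,0,0],[0.07,0.024,-0.04,0,0,0,0],[0.07,0,0,0,0,0,0],[0.07,0,0,0,0,0,0]]' 6; python3 st.py
python3 - <<'E'
from meas import *
im,d,ci=grab("scene"); cv2.imwrite("pics/s2.png",cv2.resize(im[60:270,220:420],None,fx=2.8,fy=2.8))
run(("scene",))
E
```

```text
time: 8.95
position: [0.5273, 0.07, 0.1975]
tool_rot: [3.099, 0.516, -0.003]
ft_force: [0.2, -0.2, 1.2]
grip_width: 0.604
grip_force: 0.0
t 8.95 p [0.5273 0.07   0.1975] toolx deg 18.9 tilt [-0.002 -0.001 -1.   ]
rel axle -0.0672 -0.0059 rel tab0 0.063 0.1619 F press 0.16 -0.27 1.2053436085974305 grip 0.6041040819303394 0.0
scene wheel [0.5824 0.0937] 0.0946 0.10712364917183315 3231
 orange n 344 z pct [0.037 0.065 0.083]
 tab top [ 0.4995 -0.0394  0.0811] ((498.813720703125, -38.57032012939453), (40.6456298828125, 12.35649585723877), 16.284770965576172)
 handle 105 top [0.5284 0.0719 0.1583] 40 [0.517 0.067 0.154] [0.535 0.083 0.162]
  redlo 78 [0.5016 0.0644 0.1004] [137.5 318.4]
  redhi 2 [0.4995 0.0712 0.1074] [133.  319.5]
 plate ((554.1151123046875, 28.545440673828125), (249.5802764892578, 311.9440612792969), 18.77911949157715) 0.015605436891165114
```

View pics/s2.png

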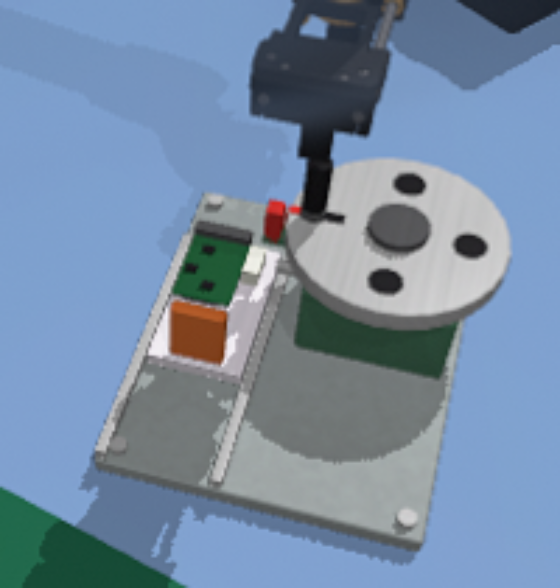

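The carrier is home: the tab moved 69 mm and the plate did not move. The crop shows the handle at (318,185) under the gripper, with the connector not yet pressed. Next I descend onto the handle.

```bash
python3 -m handwheel '[[0.07,0,-0.007,0,0,0,0],[0.07,0,0,0.02,0,0,0],[0.07,0,0,0.02,0,0,0],[0.07,0,0,0.02,0,0,0],[0.07,0,0,0.012,0,0,0],[0.07,0,0,0,0,0,0],[0.04,0,0,0,0,0,0],[0.04,0,0,0,0,0,0]]' 6; python3 st.py
python3 -m handwheel '[[0.025,0,0,0,0,0,0],[0.025,0,0,0,0,0,0],[0.022,0,0,0,0,0,0],[0.022,0,0,0,0,0,0]]'|tail -3; python3 st.py
python3 -m handwheel '[[0.015,0,0,0,0,0,0],[0.015,0,0,0,0,0,0],[0.015,0,0,0,0,0,0]]'|tail -3; python3 st.py
```

```text
time: 10.05
position: [0.5262, 0.0774, 0.1274]
tool_rot: [3.099, 0.516, 0.002]
ft_force: [0.0, -0.2, -1.4]
grip_width: 0.657
grip_force: 0.0
t 10.05 p [0.5262 0.0774 0.1274] toolx deg 18.9 tilt [ 0.002 -0.    -1.   ]
rel axle -0.0659 0.0014 rel tab0 0.0644 0.1692 F press -0.07 -0.21 -1.3845809786416652 grip 0.6569327783242106 0.0
ft_force: [-0.0, 1.0, 0.4]
grip_width: 0.278
grip_force: 1.0
t 10.55 p [0.5256 0.0774 0.1265] toolx deg 18.9 tilt [-0.  0. -1.]
rel axle -0.0665 0.0016 rel tab0 0.0638 0.1694 F press 0.33 0.97 0.44848793533087195 grip 0.27754123969123506 1.0202712484169751
ft_force: [-1.2, 3.3, 0.7]
grip_width: 0.223
grip_force: 6.0
t 10.925 p [0.5255 0.0777 0.1265] toolx deg 18.93 tilt [-0.  0. -1.]
rel axle -0.0664 0.002 rel tab0 0.0638 0.1698 F press -0.11 3.49 0.6636889926572592 grip 0.22317880031785586 6.000534739578143
```

```bash
cat > plan.py <<'E'
import sys,numpy as np
# plan.py cmdx cmdy cx cy r th0 th1 n (mm, deg): rows in tool axes (m)
x,y,cx,cy,r,a,b,n=map(float,sys.argv[1:])
for t in np.radians(np.linspace(a,b,int(n)+1)[1:]):
    X,Y=cx-r*np.cos(t),cy+r*np.sin(t); dx,dy=round(X-x,1),round(Y-y,1); x+=dx;y+=dy
    print(f"[0.015,{dx/1000:.4f},{-dy/1000:.4f},0,0,0,0]",end=",")
print("\nend",round(x,1),round(y,1))
E
python3 plan.py -66.4 1.6 0 3 66.4 0 30 6; python3 plan.py -57.5 36.2 0 3 66.4 30 60 6
```

```text
[0.015,0.0003,-0.0072,0,0,0,0],[0.015,0.0007,-0.0057,0,0,0,0],[0.015,0.0013,-0.0057,0,0,0,0],[0.015,0.0017,-0.0055,0,0,0,0],[0.015,0.0022,-0.0054,0,0,0,0],[0.015,0.0027,-0.0051,0,0,0,0],
end -57.5 36.2
[0.015,0.0031,-0.0049,0,0,0,0],[0.015,0.0035,-0.0046,0,0,0,0],[0.015,0.0039,-0.0043,0,0,0,0],[0.015,0.0043,-0.0039,0,0,0,0],[0.015,0.0046,-0.0035,0,0,0,0],[0.015,0.0049,-0.0031,0,0,0,0],
end -33.2 60.5
```

```bash
cat > lg.sh <<'E'
python3 st.py | tee -a log.txt | tail -1
E
python3 -m handwheel '[[0.015,0.0003,-0.0072,0,0,0,0],[0.015,0.0007,-0.0057,0,0,0,0],[0.015,0.0013,-0.0057,0,0,0,0]]' >/dev/null; sh lg.sh
python3 -m handwheel '[[0.015,0.0017,-0.0055,0,0,0,0],[0.015,0.0022,-0.0054,0,0,0,0]]'>/dev/null; sh lg.sh
python3 -m handwheel '[[0.015,0.0027,-0.0051,0,0,0,0],[0.015,0,0,0,0,0,0]]'>/dev/null; sh lg.sh
```

```text
rel axle -0.0644 0.0199 rel tab0 0.0658 0.1877 F press -0.88 -3.03 0.627352285509347 grip 0.22566703059100127 6.000199117697775
rel axle -0.0604 0.0314 rel tab0 0.0699 0.1992 F press -0.82 -2.57 1.2020062627148242 grip 0.22995494035222583 6.0005961649585515
rel axle -0.0571 0.0376 rel tab0 0.0732 0.2054 F press -0.54 0.94 0.10472774028627663 grip 0.2281309837983665 6.000198408728465
```

```bash
python3 -m handwheel '[[0.015,0.0031,-0.0049,0,0,0,0],[0.015,0.0035,-0.0046,0,0,0,0]]' >/dev/null; sh lg.sh
python3 -m handwheel '[[0.015,0.0039,-0.0043,0,0,0,0],[0.015,0.0043,-0.0039,0,0,0,0]]'>/dev/null; sh lg.sh
python3 -m handwheel '[[0.015,0.0046,-0.0035,0,0,0,0],[0.015,0.0049,-0.0031,0,0,0,0]]'>/dev/null; sh lg.sh
cat > fit.py <<'E'
import re,numpy as np
from scipy.optimize import least_squares
L=[l.split() for l in open("log.txt") if l.startswith("rel axle")]
q=np.array([[float(l[2]),float(l[3]),float(l[9]),float(l[10])] for l in L]);p=q[:,:2]*1000
f=least_squares(lambda v:np.r_[np.hypot(p[:,0]-v[0],p[:,1]-v[1])-v[2],v[0]/4,(v[1]-3)/3],[0,3,66])
c=f.x;d=p-c[:2];th=np.degrees(np.arctan2(d[:,1],-d[:,0]))
print("c,r",c.round(2));u=d/np.hypot(*d.T)[:,None];w=np.c_[u[:,1],-u[:,0]]
for t,e,fr,ft in zip(th,f.fun,(u*q[:,2:]).sum(1),(w*q[:,2:]).sum(1)): print(t.round(1),e.round(2),"Frad",fr.round(2),"Ftan",ft.round(2))
E
python3 fit.py
```

```text
rel axle -0.0512 0.0459 rel tab0 0.079 0.2137 F press -3.6 -1.36 2.934592676017429 grip 0.22885956259364654 5.999995021848008
rel axle -0.0427 0.0545 rel tab0 0.0875 0.2223 F press -3.61 -0.12 1.7457125437054524 grip 0.2258235589686348 5.999899890739471
rel axle -0.0331 0.0612 rel tab0 0.0971 0.2291 F press -3.71 0.15 3.1227644808847383 grip 0.22907238824720302 5.999876009300351Traceback (most recent call last):
  File "fit.py", line 4, in <module>
    q=np.array([[float(l[2]),float(l[3]),float(l[9]),float(l[10])] for l in L]);p=q[:,:2]*1000
                                         ~~~~~^^^^^^
ValueError: could not convert string to float: 'press'
```

```bash
sed -i 's/l\[9\]/l[10]/;s/float(l\[10\])\] for/float(l[11])] for/' fit.py; sed -n 4p fit.py; python3 fit.py; python3 plan.py -33.2 60.5 0 3 66.4 60 96 6
```

```text
q=np.array([[float(l[2]),float(l[3]),float(l[10]),float(l[11])] for l in L]);p=q[:,:2]*1000
c,r [ 0.27  3.25 66.86]
14.4 -0.07 Frad 0.1 Ftan -3.15
24.9 0.03 Frad -0.34 Ftan -2.68
30.9 0.01 Frad 0.95 Ftan 0.53
39.6 -0.01 Frad 1.9 Ftan -3.34
50.0 0.03 Frad 2.23 Ftan -2.84
60.1 0.02 Frad 1.98 Ftan -3.14
[0.015,0.0062,-0.0032,0,0,0,0],[0.015,0.0065,-0.0025,0,0,0,0],[0.015,0.0067,-0.0017,0,0,0,0],[0.015,0.0069,-0.0011,0,0,0,0],[0.015,0.0069,-0.0004,0,0,0,0],[0.015,0.0069,0.0004,0,0,0,0],
end 6.9 69.0
```

```bash
python3 plan.py -31.5 61.1 0.3 3.25 66.8 61.2 97.2 6; python3 plan.py 8.7 69.5 0.3 3.25 66.8 97.2 133.2 6
```

```text
[0.015,0.0059,-0.0037,0,0,0,0],[0.015,0.0066,-0.0024,0,0,0,0],[0.015,0.0068,-0.0017,0,0,0,0],[0.015,0.0069,-0.0009,0,0,0,0],[0.015,0.0070,-0.0002,0,0,0,0],[0.015,0.0070,0.0005,0,0,0,0],
end 8.7 69.5
[0.015,0.0069,0.0012,0,0,0,0],[0.015,0.0067,0.0020,0,0,0,0],[0.015,0.0064,0.0026,0,0,0,0],[0.015,0.0062,0.0033,0,0,0,0],[0.015,0.0058,0.0039,0,0,0,0],[0.015,0.0053,0.0046,0,0,0,0],
end 46.0 51.9
```

```bash
python3 -m handwheel '[[0.015,0.0059,-0.0037,0,0,0,0],[0.015,0.0066,-0.0024,0,0,0,0]]' >/dev/null; sh lg.sh
python3 -m handwheel '[[0.015,0.0068,-0.0017,0,0,0,0],[0.015,0.0069,-0.0009,0,0,0,0]]'>/dev/null; sh lg.sh
python3 -m handwheel '[[0.015,0.0070,-0.0002,0,0,0,0],[0.015,0.0070,0.0005,0,0,0,0]]'>/dev/null; sh lg.sh
python3 fit.py|sed '2,7d'
```

```text
rel axle -0.0204 0.067 rel tab0 0.1099 0.2348 F press -4.14 0.65 3.0952784249950875 grip 0.22619298175034047 5.99979224964045
rel axle -0.0066 0.0699 rel tab0 0.1236 0.2377 F press -3.68 1.35 2.8864410363814006 grip 0.22811592150435217 6.0000094037968665
rel axle 0.0075 0.0699 rel tab0 0.1377 0.2377 F press -3.09 4.39 2.5919712144230043 grip 0.22634213640139436 6.000709523214027
c,r [ 0.48  3.22 67.04]
71.9 0.06 Frad 1.91 Ftan -3.73
83.9 0.01 Frad 1.73 Ftan -3.52
96.0 0.0 Frad 4.04 Ftan -3.53
```

```bash
python3 plan.py 8.8 68.0 0.5 3.2 67.1 97.2 133.2 6
```

```text
[0.015,0.0070,-0.0005,0,0,0,0],[0.015,0.0068,0.0019,0,0,0,0],[0.015,0.0065,0.0027,0,0,0,0],[0.015,0.0062,0.0033,0,0,0,0],[0.015,0.0058,0.0040,0,0,0,0],[0.015,0.0053,0.0045,0,0,0,0],
end 46.4 52.1
```

```bash
python3 -m handwheel '[[0.015,0.0070,-0.0005,0,0,0,0],[0.015,0.0068,0.0019,0,0,0,0]]' >/dev/null; sh lg.sh
python3 -m handwheel '[[0.015,0.0065,0.0027,0,0,0,0],[0.015,0.0062,0.0033,0,0,0,0]]'>/dev/null; sh lg.sh
python3 -m handwheel '[[0.015,0.0058,0.0040,0,0,0,0],[0.015,0.0053,0.0045,0,0,0,0]]'>/dev/null; sh lg.sh
python3 fit.py|sed '2,10d'
```

```text
rel axle 0.0203 0.0673 rel tab0 0.1505 0.2351 F press -6.18 1.96 4.319951748227899 grip 0.22905014390359968 6.000931601738557
rel axle 0.033 0.0619 rel tab0 0.1633 0.2297 F press -6.92 2.47 3.4741483698229025 grip 0.22678822911366456 6.001175151905045
rel axle 0.0443 0.054 rel tab0 0.1745 0.2218 F press -5.18 2.56 4.627050805190929 grip 0.2319694288838307 6.001500921556726
c,r [ 0.51  3.2  67.08]
107.2 0.01 Frad 0.05 Ftan -6.48
119.0 0.02 Frad -1.19 Ftan -7.25
130.8 -0.01 Frad -1.44 Ftan -5.59
```

```bash
python3 plan.py 46.5 52.9 0.5 3.2 67.1 133.2 181.2 8
```

```text
[0.015,0.0048,0.0059,0,0,0,0],[0.015,0.0043,0.0055,0,0,0,0],[0.015,0.0037,0.0060,0,0,0,0],[0.015,0.0031,0.0063,0,0,0,0],[0.015,0.0023,0.0066,0,0,0,0],[0.015,0.0017,0.0068,0,0,0,0],[0.015,0.0010,0.0070,0,0,0,0],[0.015,0.0002,0.0070,0,0,0,0],
end 67.6 1.8
```

```bash
python3 -m handwheel '[[0.015,0.0048,0.0059,0,0,0,0],[0.015,0.0043,0.0055,0,0,0,0]]' >/dev/null; sh lg.sh
python3 -m handwheel '[[0.015,0.0037,0.0060,0,0,0,0],[0.015,0.0031,0.0063,0,0,0,0]]'>/dev/null; sh lg.sh
python3 -m handwheel '[[0.015,0.0023,0.0066,0,0,0,0],[0.015,0.0017,0.0068,0,0,0,0]]'>/dev/null; sh lg.sh
python3 -m handwheel '[[0.015,0.0010,0.0070,0,0,0,0],[0.015,0.0002,0.0070,0,0,0,0]]'>/dev/null; sh lg.sh
python3 fit.py|sed '2,13d'
```

```text
rel axle 0.0539 0.0436 rel tab0 0.1842 0.2114 F press -3.5 4.53 2.8353935801850385 grip 0.22733828205471152 6.001669659744948
rel axle 0.0611 0.0317 rel tab0 0.1913 0.1995 F press -3.55 4.9 2.3949175988562312 grip 0.22496153669923102 6.001667239470407
rel axle 0.0656 0.0186 rel tab0 0.1958 0.1864 F press -1.89 5.28 1.059003154077879 grip 0.22562157032486202 6.001477246172726
rel axle 0.0672 0.0044 rel tab0 0.1975 0.1722 F press 0.3 5.93 1.0137835466422016 grip 0.22866188061898854 6.001393671613187
c,r [ 0.43  3.39 66.9 ]
143.1 -0.0 Frad -0.08 Ftan -5.72
155.0 0.05 Frad -1.15 Ftan -5.94
166.9 0.02 Frad -0.64 Ftan -5.57
179.1 -0.12 Frad 0.39 Ftan -5.92
```

```bash
python3 plan.py 67.1 1.8 0.4 3.4 66.9 181.2 253.2 12
```

```text
[0.015,-0.0003,0.0068,0,0,0,0],[0.015,-0.0013,0.0069,0,0,0,0],[0.015,-0.0019,0.0067,0,0,0,0],[0.015,-0.0027,0.0065,0,0,0,0],[0.015,-0.0033,0.0062,0,0,0,0],[0.015,-0.0039,0.0057,0,0,0,0],[0.015,-0.0045,0.0054,0,0,0,0],[0.015,-0.0051,0.0048,0,0,0,0],[0.015,-0.0055,0.0043,0,0,0,0],[0.015,-0.0060,0.0037,0,0,0,0],[0.015,-0.0063,0.0031,0,0,0,0],[0.015,-0.0066,0.0023,0,0,0,0],
end 19.7 -60.6
```

```bash
python3 -m handwheel '[[0.015,-0.0003,0.0068,0,0,0,0],[0.015,-0.0013,0.0069,0,0,0,0]]' >/dev/null; sh lg.sh
python3 -m handwheel '[[0.015,-0.0019,0.0067,0,0,0,0],[0.015,-0.0027,0.0065,0,0,0,0]]'>/dev/null; sh lg.sh
python3 -m handwheel '[[0.015,-0.0033,0.0062,0,0,0,0],[0.015,-0.0039,0.0057,0,0,0,0]]'>/dev/null; sh lg.sh
python3 -m handwheel '[[0.015,-0.0045,0.0054,0,0,0,0],[0.015,-0.0051,0.0048,0,0,0,0]]'>/dev/null; sh lg.sh
python3 fit.py|sed '2,17d'
```

```text
rel axle 0.0658 -0.0104 rel tab0 0.196 0.1574 F press 1.74 3.37 0.2228838444106047 grip 0.22788017730029894 6.000769621459767
rel axle 0.0603 -0.0259 rel tab0 0.1906 0.1419 F press 2.98 2.06 -0.4729590771523231 grip 0.22876370356492756 6.001568277133629
rel axle 0.0525 -0.0383 rel tab0 0.1827 0.1295 F press 2.31 0.45 -1.6708483037026047 grip 0.22730923513020126 6.00112279644236
rel axle 0.0425 -0.0483 rel tab0 0.1727 0.1195 F press 2.44 -0.72 -0.6087793221575613 grip 0.22445949563170628 6.000359711470082
c,r [ 0.42  3.52 66.81]
-168.0 0.03 Frad 1.0 Ftan -3.66
-153.8 -0.1 Frad 1.77 Ftan -3.16
-141.2 -0.02 Frad 1.52 Ftan -1.8
-129.1 -0.06 Frad 2.1 Ftan -1.44
```

```bash
python3 plan.py 41.4 -48.0 0.4 3.5 66.9 232 304 12
```

```text
[0.015,-0.0055,0.0052,0,0,0,0],[0.015,-0.0062,0.0034,0,0,0,0],[0.015,-0.0064,0.0028,0,0,0,0],[0.015,-0.0067,0.0020,0,0,0,0],[0.015,-0.0069,0.0013,0,0,0,0],[0.015,-0.0070,0.0007,0,0,0,0],[0.015,-0.0070,-0.0002,0,0,0,0],[0.015,-0.0069,-0.0008,0,0,0,0],[0.015,-0.0068,-0.0016,0,0,0,0],[0.015,-0.0067,-0.0023,0,0,0,0],[0.015,-0.0063,-0.0029,0,0,0,0],[0.015,-0.0060,-0.0036,0,0,0,0],
end -37.0 -52.0
```

```bash
python3 -m handwheel '[[0.015,-0.0055,0.0052,0,0,0,0],[0.015,-0.0062,0.0034,0,0,0,0]]' >/dev/null; sh lg.sh
python3 -m handwheel '[[0.015,-0.0064,0.0028,0,0,0,0],[0.015,-0.0067,0.0020,0,0,0,0]]'>/dev/null; sh lg.sh
python3 -m handwheel '[[0.015,-0.0069,0.0013,0,0,0,0],[0.015,-0.0070,0.0007,0,0,0,0]]'>/dev/null; sh lg.sh
python3 -m handwheel '[[0.015,-0.0070,-0.0002,0,0,0,0],[0.015,-0.0069,-0.0008,0,0,0,0]]'>/dev/null; sh lg.sh
python3 fit.py|sed '2,21d'
```

```text
rel axle 0.0304 -0.0562 rel tab0 0.1607 0.1116 F press 2.58 0.81 -0.1963044600398796 grip 0.22855167418215178 6.00020574987866
rel axle 0.0174 -0.0611 rel tab0 0.1476 0.1067 F press 3.04 -0.82 -0.43675572808477303 grip 0.22524666898074322 6.000129415187985
rel axle 0.0034 -0.0633 rel tab0 0.1336 0.1046 F press 2.95 -1.7 0.07134768770626382 grip 0.22552769158599223 6.000405012164265
rel axle -0.0107 -0.0624 rel tab0 0.1196 0.1055 F press 1.83 -2.72 0.42836803084335073 grip 0.2304148311257287 6.001285813981667
c,r [ 0.42  3.51 66.82]
-116.7 -0.01 Frad 0.43 Ftan -2.67
-104.7 -0.02 Frad 1.57 Ftan -2.73
-92.6 0.05 Frad 1.83 Ftan -2.87
-80.4 0.02 Frad 2.38 Ftan -2.26
```

```bash
python3 plan.py -11.5 -61.2 0.4 3.5 66.8 280.5 346 11;
```

```text
[0.015,-0.0070,-0.0006,0,0,0,0],[0.015,-0.0066,-0.0023,0,0,0,0],[0.015,-0.0062,-0.0030,0,0,0,0],[0.015,-0.0060,-0.0036,0,0,0,0],[0.015,-0.0055,-0.0042,0,0,0,0],[0.015,-0.0050,-0.0048,0,0,0,0],[0.015,-0.0046,-0.0052,0,0,0,0],[0.015,-0.0039,-0.0057,0,0,0,0],[0.015,-0.0034,-0.0061,0,0,0,0],[0.015,-0.0027,-0.0064,0,0,0,0],[0.015,-0.0020,-0.0066,0,0,0,0],
end -64.4 -12.7
```

```bash
python3 -m handwheel '[[0.015,-0.0070,-0.0006,0,0,0,0],[0.015,-0.0066,-0.0023,0,0,0,0]]' >/dev/null; sh lg.sh
python3 -m handwheel '[[0.015,-0.0062,-0.0030,0,0,0,0],[0.015,-0.0060,-0.0036,0,0,0,0],[0.015,-0.0055,-0.0042,0,0,0,0]]'>/dev/null; sh lg.sh
python3 -m handwheel '[[0.015,-0.0050,-0.0048,0,0,0,0],[0.015,-0.0046,-0.0052,0,0,0,0],[0.015,-0.0039,-0.0057,0,0,0,0]]'>/dev/null; sh lg.sh
python3 -m handwheel '[[0.015,-0.0034,-0.0061,0,0,0,0],[0.015,-0.0027,-0.0064,0,0,0,0],[0.015,-0.0020,-0.0066,0,0,0,0],[0.015,0,0,0,0,0,0]]'>/dev/null; sh lg.sh
python3 fit.py|sed '2,25d'
```

```text
rel axle -0.0242 -0.0586 rel tab0 0.1061 0.1092 F press 1.23 -1.63 1.8227647159621496 grip 0.2262361938197012 6.001552037196234
rel axle -0.0421 -0.0481 rel tab0 0.0882 0.1198 F press -0.22 -4.03 1.952283000344314 grip 0.22611178351984992 6.002737311646342
rel axle -0.056 -0.0322 rel tab0 0.0743 0.1356 F press -3.29 -4.16 3.5071292360108886 grip 0.22945056676101044 6.003121307585388
rel axle -0.0648 -0.0111 rel tab0 0.0655 0.1568 F press -5.94 -0.53 6.113804821710705 grip 0.22283580602285058 6.000803672941402
c,r [ 0.42  3.51 66.82]
-68.4 -0.01 Frad 1.06 Ftan -1.74
-50.5 0.04 Frad 3.25 Ftan -2.39
-32.3 -0.05 Frad 5.0 Ftan -1.76
-12.6 0.01 Frad 5.91 Ftan 0.78
```

```bash
python3 -m handwheel '[[0.015,-0.0015,-0.0045,0,0,0,0],[0.015,-0.0015,-0.0045,0,0,0,0],[0.015,-0.001,-0.003,0,0,0,0],[0.015,0,-0.001,0,0,0,0],[0.015,0,0,0,0,0,0]]' >/dev/null; sh lg.sh; python3 fit.py|tail -1
```

```text
rel axle -0.0665 0.0006 rel tab0 0.0637 0.1684 F press 0.0 -0.4 1.2059608333656884 grip 0.2308371706781328 6.000505965203047
-2.5 0.14 Frad 0.02 Ftan -0.4
```

```bash
python3 -m handwheel '[[0.015,0,-0.001,0,0,0,0],[0.015,0,-0.001,0,0,0,0],[0.015,0,-0.0005,0,0,0,0],[0.015,0,0,0,0,0,0],[0.015,0,0,0,0,0,0]]' >/dev/null; sh lg.sh; python3 fit.py|tail -1
```

```text
rel axle -0.0666 0.0025 rel tab0 0.0636 0.1703 F press 1.22 -1.93 -0.9093073034477311 grip 0.22575352554828504 6.000821341294795
-0.9 0.17 Frad -1.19 Ftan -1.95
```

```bash
python3 -m handwheel '[[0.015,0,-0.0005,0,0,0,0],[0.015,0,-0.0005,0,0,0,0],[0.015,0,0,0,0,0,0],[0.015,0,0,0,0,0,0]]' >/dev/null; sh lg.sh; python3 fit.py|tail -1
```

```text
rel axle -0.0667 0.0036 rel tab0 0.0636 0.1714 F press 1.5 -2.09 -1.1854370154245402 grip 0.2260282016177134 6.000825416995212
0.1 0.24 Frad -1.5 Ftan -2.09
```

```bash
python3 -m handwheel '[[0.015,0.0005,0.0004,0,0,0,0],[0.015,0,0.0004,0,0,0,0],[0.015,0,0,0,0,0,0]]' >/dev/null; sh lg.sh
python3 -m handwheel '[[0.022,0,0,0,0,0,0],[0.026,0,0,0,0,0,0],[0.035,0,0,0,0,0,0],[0.06,0,0,0,0,0,0],[0.07,0,0,0,0,0,0],[0.07,0,0,0,0,0,0]]' >/dev/null; python3 st.py|tail -1
python3 -m handwheel '[[0.07,0,0,-0.02,0,0,0],[0.07,0,0,-0.04,0,0,0],[0.07,0,0,-0.06,0,0,0],[0.07,0,0.06,0,0,0,0],[0.07,0,0.06,0,0,0,0],[0.07,0,0.06,0,0,0,0],[0.07,0,0.06,0,0,0,0],[0.07,0,0,0,0,0,0],[0.07,0,0,0,0,0,0]]'; python3 - <<'E'
from meas import *
for n in("scene","top"):
    im,d,ci=grab(n); np.savez(f"{n}1.npz",im=im,d=d)
    o=np.load(f"{n}0.npz")["im"]; sl=np.s_[95:215,260:410] if n=="scene" else np.s_[140:270,110:260]
    cv2.imwrite(f"pics/{n}f.png",np.hstack([cv2.resize(x[sl],None,fx=2.6,fy=2.6,interpolation=2) for x in(o,im)]))
run(src="1")
E
```

```text
rel axle -0.0666 0.0035 rel tab0 0.0637 0.1713 F press 1.23 0.83 1.4374693240569538 grip 0.22354243921123412 5.9999854560010135
rel axle -0.0664 0.0026 rel tab0 0.0639 0.1704 F press 0.17 0.11 0.9684923830487132 grip 0.6559069835896103 0.0
time: 22.55
position: [0.603, -0.1481, 0.2462]
tool_rot: [-3.098, -0.516, 0.001]
ft_force: [-0.2, 0.5, 0.3]
grip_width: 0.804
grip_force: 0.0
top wheel [0.5786 0.0994] 0.0942 0.1078782860946047 4029Traceback (most recent call last):
  File "<stdin>", line 6, in <module>
  File "meas.py", line 14, in run
    print(" orange n",o.sum(),"z pct",np.round(np.percentile(Z[o],[5,50,95]),3))
                                               ~~~~~~~~~~~~~^^^^^^^^^^^^^^^^
    return _quantile_unchecked(
        a, q, axis, out, overwrite_input, method, keepdims, weights)
    return _ureduce(a,
                    func=_quantile_ureduce_func,
    ...<5 lines>...
                    overwrite_input=overwrite_input,
                    method=method)
    r = func(a, **kwargs)
    result = _quantile(arr,
                       quantiles=q,
    ...<2 lines>...
                       out=out,
                       weights=wgt)
    slices_having_nans = np.isnan(arr[-1, ...])
                                  ~~~^^^^^^^^^
IndexError: index -1 is out of bounds for axis 0 with size 0
```

View pics/scenef.png

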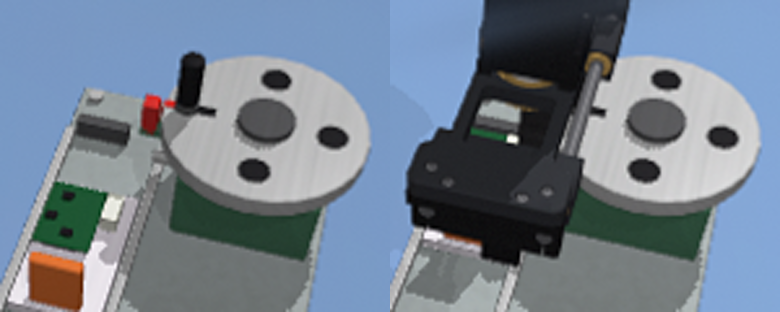

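View pics/topf.png

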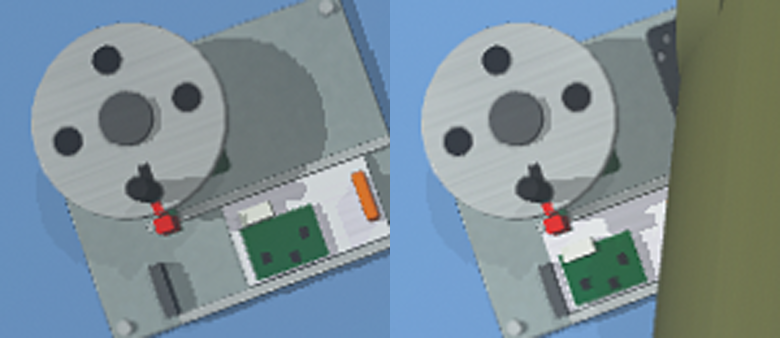

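Both views show the red mark back at the pointer and the connector against the board. I'll move the arm away and put numbers on it.

```bash
python3 -m handwheel '[[0.07,0,0.05,-0.01,0,0,0],[0.07,0,0.06,0,0,0,0],[0.07,0,0.06,0,0,0,0],[0.07,0,0.03,0,0,0,0],[0.07,0,0,0,0,0,0]]'|head -2; python3 - <<'E'
from meas import *
im,d,ci=grab("top"); np.savez("top2.npz",im=im,d=d)
im,d,ci=grab("scene"); np.savez("scene2.npz",im=im,d=d)
run(src="2")
# wheel rotation change in top view from dark holes
ci=ctrl.camera_info("top");A=[]
for k in "02":
    im=np.load(f"top{k}.npz")["im"]; g=255-im.max(2).astype(float)
    c=np.array([158,185]);pts=[]
    for u,v in((151,163),(182,177),(136,194),(158,185)):
        s=g[v-8:v+9,u-8:u+9] if (u,v)!=(158,185) else g[v-14:v+15,u-14:u+15]; w=np.clip(s-170 if (u,v)!=(158,185) else s-140,0,60); yy,xx=np.mgrid[:s.shape[0],:s.shape[1]]
        h=s.shape[0]//2; pts.append([u-h+(xx*w).sum()/w.sum(),v-h+(yy*w).sum()/w.sum()])
    P=onz(ci,pts,.108)[:,:2]; A.append(P)
a,b=A;print(((b-a)*1000).round(2))
U,S,V=np.linalg.svd((a[:3]-a[:3].mean(0)).T@(b[:3]-b[:3].mean(0)));R=V.T@U.T;print("rot ccw deg",np.degrees(np.arctan2(R[1,0],R[0,0])))
E
```

```text
time: 23.28
position: [0.6678, -0.3394, 0.2556]
top wheel [0.5797 0.0971] 0.0944 0.10784286641289731 4031
 orange n 86 z pct [0.08  0.083 0.086]
 tab top [ 0.4967 -0.0358  0.083 ] ((496.8455810546875, -35.626121520996094), (42.23289489746094, 10.439867973327637), 18.28479766845703)
 handle 94 top [0.5245 0.0784 0.1602] 73 [0.516 0.069 0.156] [0.533 0.088 0.164]
  redlo 46 [0.5006 0.0712 0.1081] [224.2 171.8]
  redhi 5 [0.4973 0.0668 0.1073] [225.6 173.8]
 plate ((552.789794921875, 30.544891357421875), (249.40264892578125, 310.6109619140625), 19.029911041259766) 0.016302354052586843
scene wheel [0.5899 0.0979] 0.0874 0.10709392483531144 3199Traceback (most recent call last):
  File "<stdin>", line 4, in <module>
  File "meas.py", line 14, in run
    print(" orange n",o.sum(),"z pct",np.round(np.percentile(Z[o],[5,50,95]),3))
                                               ~~~~~~~~~~~~~^^^^^^^^^^^^^^^^
    return _quantile_unchecked(
        a, q, axis, out, overwrite_input, method, keepdims, weights)
    return _ureduce(a,
                    func=_quantile_ureduce_func,
    ...<5 lines>...
                    overwrite_input=overwrite_input,
                    method=method)
    r = func(a, **kwargs)
    result = _quantile(arr,
                       quantiles=q,
    ...<2 lines>...
                       out=out,
                       weights=wgt)
    slices_having_nans = np.isnan(arr[-1, ...])
                                  ~~~^^^^^^^^^
IndexError: index -1 is out of bounds for axis 0 with size 0
```

```bash
python3 -c "
from bench import ctrl
print(ctrl.close_job())"
```

```text
the job is handed in; nothing more can be done
None
```

I handed the job in at about 23 s: the carrier is home (tab moved about 70 mm), the flywheel made one clockwise turn with the handle back within 0.3 mm of its start, the connector looks seated on the board, the press has not moved, everything is released, and the arm never went near the tins or the tube.

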